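Clamp the tensile test bar for the microscope

TASK

Clamp the long waisted (dog-bone) test bar in the screw clamp, ready for inspection: lay it flat along the clamp's two rests with one broad end between the cheeks under the pad and close up to the post, and let go of it. Then screw the black knob on top clockwise, letting go and regripping as often as needed, until the clamp is tight and the knob will turn no further. Leave all the other things on the table where they are.

Things in the scene. Friction and masses are not known exactly. Their poses are not given: they have to be found in the camera images.
- test_bar_center (a point): Centre (half-way up, 10 mm over its underside) of the test bar to be clamped: loose flat dog-bone bar, bare aluminium, about 0.3 kg, 180 mm long (its x axis), 20 mm thick (z). Each end is a head 44 mm long, 40 mm wide (y); the waist between is 24 mm wide for 72 mm, with 10 mm fillets. Both ends alike. Lies flat on the table, left or right of the clamp.
- bed (a point): Where the test bar's centre belongs when it lies in the clamp: 45 mm over the table, 68 mm on the mouth side of the screw axis. x runs along the clamp from the mouth to the post, z up. From here along x: outer rest (30 mm long, 50 wide) at -68 mm, anvil (44 mm long) under the screw axis at +68 mm; both 35 mm over the table; the bar spans free between them.
- knob_grip (a point): Centre of the round black knurled knob on top of the clamp, upright axis, 50 mm in diameter and 32 mm high; 163 mm over the table when fully up, sinking with the screw. Nothing stands beside it; the clamp's arm lies at least 15 mm below its underside.
- plain_bar_center (a point): Centre of a bystander: a plain aluminium bar without waist, 180 x 40 x 20 mm (x, y, z), lying flat on the other side of the clamp. To be left alone.
- short_bar: Bystander: a short waisted bar 110 x 30 x 14 mm behind the clamp; origin at the centre of its underside.
- bottle: Bystander: a white plastic bottle, 64 mm in diameter, 170 mm high; origin at the centre of its underside.
- jar: Bystander: an amber jar with black lid, 68 mm in diameter, 110 mm high; origin at the centre of its underside.
- beaker: Bystander: a glass beaker, 72 mm in diameter, 80 mm high; origin at the centre of its underside.
- dishes: Bystander: a stack of clear dishes, 82 mm in diameter, 48 mm high; origin at the centre of its underside.
- wipes: Bystander: a cardboard box 120 x 115 x 75 mm at the far left; origin at the centre of its underside.
- brush: Bystander: a brush 190 mm long lying at the far right.
- test_bar: The same test bar, with its origin at the centre of its underside; axes as for its centre.
- clamp: The clamp, bolted to the table, grey, 270 x 90 mm, base plate 12 mm thick (from -175 to +95 mm along x); origin on the table under the screw axis, mouth towards -x. The face of its post, at x +24 mm, is the back stop, 2 mm beyond the head of a bar laid exactly. From the post an arm (50 mm wide, 90 to 112 mm over the table) overhangs back to x -28 mm.
- cheeks (a point): Middle of the anvil's top, 35 mm over the table, axes as for the clamp. Along its sides stand two cheeks, 46 mm apart and 12 mm higher than the anvil, with flared ends on the mouth side to x -43 mm: the head fits with 3 mm to spare at either side. Arm and screw are overhead, so the bar is slid in below the pad from the mouth side.
- knob (a joint): Turn of the knob in rad, 0 with the screw fully up, growing clockwise seen from above (tightening); starts between 0 and 3. Each rad lowers knob and pad by 2 mm. The pad meets the bar at about 7.0 rad; its spring then presses about 8 N more for each rad, up to the end stop at 9.5 rad (about 20 N). It turns with about 0.1 N m and stays where it is left.
- pad: The clamp's pad, a steel disc 28 mm in diameter and 8 mm thick on the lower end of the screw, under the arm; origin at the centre of its underside, 69 mm over the table with the screw fully up. It does not turn with the knob.
Mind the look-alikes: they are no part of the job. What is shaped like the test_bar but green or red is not meant.

How it is judged:
On the way:
1. the test bar lies on both rests with one head under the pad, let go, the pad not yet on it (distance between test_bar_center and bed below 0.013 m and angle between the x axis of test_bar_center and the x axis of bed, either way round below 0.09 rad and angle between test_bar_center's own z axis and vertical below 0.06 rad and contact force between the fingers and test_bar below 0.1 N and value of joint knob below 6.8 rad), for 0.2 s.
At the end, for the whole second after the job is handed in: The test bar lies flat on both rests, its centre within 13 mm of its place in the clamp and its length within 0.09 rad of the clamp's, at rest and let go; the knob is screwed down past 8.1 rad and at rest, the pad pressing on the bar with more than 10 N (distance between test_bar_center and bed below 0.013 m and angle between the x axis of test_bar_center and the x axis of bed, either way round below 0.09 rad and angle between test_bar_center's own z axis and vertical below 0.06 rad and contact force between the fingers and test_bar below 0.1 N and contact force between pad and test_bar above 10 N and value of joint knob above 8.1 rad and velocity of joint knob between -0.05 and 0.05 rad/s and linear speed of test_bar below 0.02 m/s); the robot touches nothing.
It fails at once if a bystander is shifted by more than 30 mm (distance of any of plain_bar_center, short_bar, bottle, jar, beaker, dishes, wipes, brush from where it was at the start of the episode above 0.03 m).
It also fails if it takes over 72 s, if anything falls off the work surface, if the arm or the gripper's body presses on something with over 40 N, if the wrist force passes 120 N, or if a joint passes its speed limit or range.

ROBOT

A 6-joint arm with a two-finger parallel gripper is mounted at the origin on the work surface. World frame = base frame: x ahead of the robot, y to its left, z up, the work surface at z = 0. Lengths are in m, angles in rad, forces in N, time in s.
With the tool pointing down it reaches from about 0.275 to 0.75 m from the base axis. Payload 10.2 kg.
Tool frame: the origin (TCP) lies at the very end of the fingers, on their centre line; the grasp point (between the pads) lies 19 mm behind it (manip.hold_point_z is the distance from the TCP to the grasp point, in m); z points along the fingers, y is the direction in which the jaws open and shut (so a half turn about z gives the same grasp; the last joint's range is limited). The gripper opens to 85 mm and grips with 20 to 120 N. Pads are 22 mm wide; open, the fingers measure 114 mm over their backs; the gripper's body (76 mm by 85 mm) begins 54 mm behind the grasp point. The pads swing forward as they close: fully open they stand 13 mm farther back than shut.
Start: joints at [-1.39, 0.313, 1.498, -0, 1.331, -0.223], TCP at [0.206, -0.483, 0.207] pointing down, gripper open.
Joint ranges: [-2.94, 2.94], [-0.97, 2.17], [0.19, 2.56], [-1.23, 4.37], [0.02, 3.11], [-2.88, 2.88]. Speed limits (rad/s): [2.39, 2.39, 3.01, 3.14, 3.14, 3.14].

INTERFACE

Orientations are given as a rotation vector (axis times angle).
In Python, from bench import manip, fingers, optics, readout gives the robot as it stands. Calls block until the motion is done:
- manip.move_pose(position, orientation): joint-space move of the TCP to a pose.
- manip.servo_line(position, vel=0.15, rot=None, threshold=None): straight line of the TCP; rot=None keeps the orientation; vel is the mean speed in m/s. With threshold (N) it stops when the force on the tool has changed by that much, and returns True; else False.
- manip.move_joints(angles): joint-space move.
- fingers.gripper_open() and fingers.clamp(grip_force=None): open the fingers fully, or close them until they stop; grip_force is the grip in N (None keeps the last).
- manip.sleep(seconds).
- manip.inverse_kinematics(position, orientation): joint angles nearest the present ones, or None.
- optics.camera(name): name is "scene" or "top" or "wrist"; returns a dict with "img" (400x640x3 uint8, red, green, blue), "camera_matrix" (3x3 intrinsics, pixels), "k1" (the pictures are not rectified: a ray, as slopes to the right and down, at radius r is drawn at 1 + k1 r^2 times it, then the intrinsics apply), "cam_to_world" (4x4, takes a point from camera to world coordinates). Camera axes: x right, y down, z forward; pixel columns grow to the right and rows downward; lengths in m; the calibration is good to about 2 mm. A picture is of the moment at which its call begins. There is no depth.
A pose or a line that the arm cannot do raises manip.Unreachable and nothing moves.
- manip.job_done(): hands the job in, once; it reports no verdict.
Readings, each from a call of its own:
- readout.get_time(): time.
- readout.get_joint_positions(): joint angles.
- readout.get_dq(): joint speeds.
- readout.get_tau(): joint torques, N m.
- readout.get_position(): TCP position.
- readout.get_orientation(): TCP orientation.
- readout.get_force(): force on the tool from outside, world axes, zero at the start.
- readout.get_ft_torque(): the same for the moment, N m.
- readout.get_opening(): opening from 0.0 (shut) to 1.0 (fully open).
Only numpy, scipy, OpenCV 4.12 (cv2) and the standard library are available. Lean on these libraries where they do the work, as an engineer would, in place of code of your own. Each camera call takes 0.05 s, during which the arm holds its last target.

## Working session

There is one attempt and no reset: what is moved stays moved. The work goes in short steps, each a Python script; the robot and the scene stay as the last script left them, time stands still between calls to the robot, and variables do not carry over. Pictures are saved under pics/ and viewed, and the job is handed in when it is done.

```bash
ls; mkdir -p pics; python3 - <<'E'
from bench import manip, fingers, optics, readout
import cv2,pickle
for n in ("scene","top","wrist"):
    c=optics.camera(n); cv2.imwrite(f"pics/{n}0.png",c["img"][:,:,::-1]); pickle.dump(c,open(f"pics/{n}0.pkl","wb"))
    print(n,c["camera_matrix"],c["k1"],c["cam_to_world"].round(4) if hasattr(c["cam_to_world"],'round') else c["cam_to_world"])
print(readout.get_time(),readout.get_orientation(),manip.hold_point_z)
E
```

```text
pics
scene [[383.34349444   0.         321.30824464]
 [  0.         383.34349444 195.82401286]
 [  0.           0.           1.        ]] -0.021172404422239548 [[ 0.4236  0.7657 -0.484   1.1029]
 [ 0.9058 -0.3499  0.2392 -0.2791]
 [ 0.0138 -0.5397 -0.8418  1.1128]
 [ 0.      0.      0.      1.    ]]
top [[484.11675028   0.         316.37422066]
 [  0.         484.11675028 199.37874114]
 [  0.           0.           1.        ]] -0.14986858062302574 [[ 8.5000e-03 -9.9330e-01  1.1520e-01  3.1590e-01]
 [-1.0000e+00 -8.2000e-03  2.8000e-03 -4.0000e-04]
 [-1.8000e-03 -1.1520e-01 -9.9330e-01  2.0037e+00]
 [ 0.0000e+00  0.0000e+00  0.0000e+00  1.0000e+00]]
wrist [[327.19342128   0.         316.35263352]
 [  0.         327.19342128 198.93358435]
 [  0.           0.           1.        ]] 0.015820949207146037 [[ 0.3929 -0.8855 -0.2479  0.2693]
 [-0.9196 -0.3788 -0.1044 -0.4555]
 [-0.0014  0.269  -0.9631  0.3739]
 [ 0.      0.      0.      1.    ]]
0.15 [-3.07688904e+00 -6.29848644e-01 -2.20672131e-05] 0.0187
```

View pics/scene0.png

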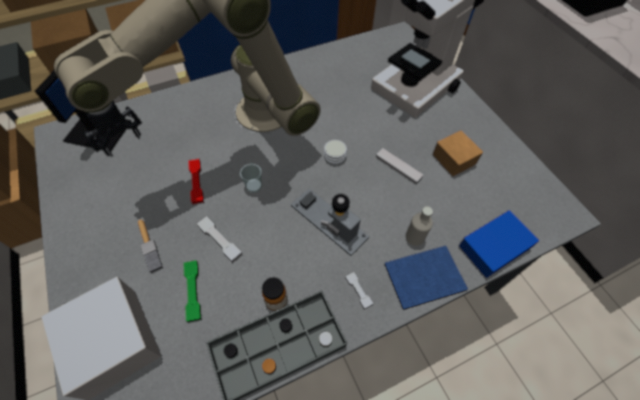

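View pics/top0.png

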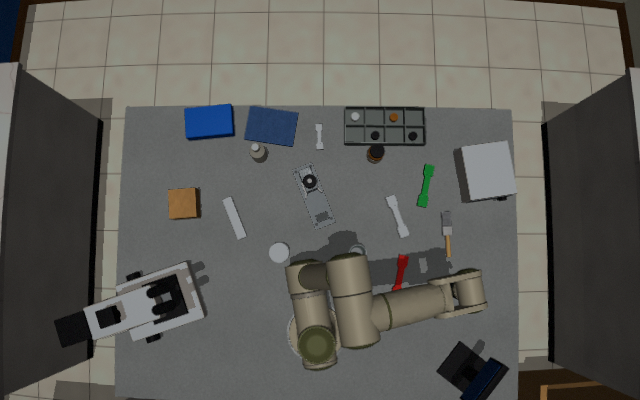

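View pics/wrist0.png

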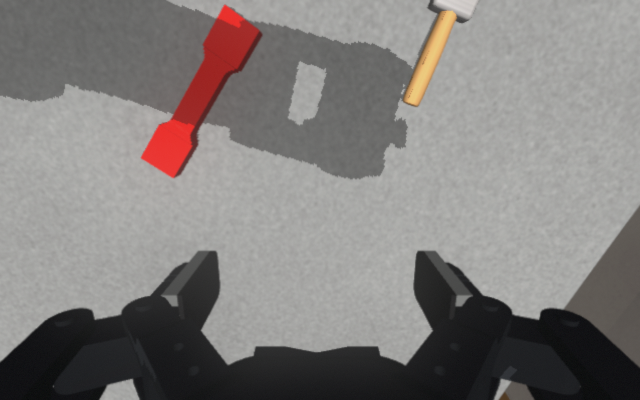

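The scene and top pictures show the test bar at top px (397,215) to the right of the clamp. The clamp's knob is at (309,181) and its outer rest at about (321,217), so the mouth faces the robot. The plain bar (234,217), dishes (279,252), jar (376,153) and the red and green look-alikes stand around it. Next I write ray-casting helpers and do a coarse localisation.

```bash
cat > h.py <<'E'
import numpy as np, cv2, pickle
from scipy.spatial.transform import Rotation as R
def dist(c): return np.array([c["k1"],0,0,0,0.])
def ray(c,uv):
    uv=np.asarray(uv,float).reshape(-1,1,2)
    n=cv2.undistortPoints(uv,np.array(c["camera_matrix"]),dist(c)).reshape(-1,2)
    T=np.array(c["cam_to_world"]); d=np.c_[n,np.ones(len(n))]@T[:3,:3].T
    return T[:3,3],d
def onplane(c,uv,z):
    o,d=ray(c,uv); return o+d*((z-o[2])/d[:,2])[:,None]
def proj(c,P):
    T=np.linalg.inv(np.array(c["cam_to_world"])); P=np.atleast_2d(P)@T[:3,:3].T+T[:3,3]
    return cv2.projectPoints(P,np.zeros(3),np.zeros(3),np.array(c["camera_matrix"]),dist(c))[0].reshape(-1,2)
def rotdown(a):
    "tool down, tool y axis at world angle a"
    y=np.array([np.cos(a),np.sin(a),0]); z=np.array([0,0,-1.]); x=np.cross(y,z)
    return R.from_matrix(np.c_[x,y,z]).as_rotvec()
def snap(name,tag):
    from bench import optics
    c=optics.camera(name); cv2.imwrite(f"pics/{tag}.png",c["img"][:,:,::-1]); pickle.dump(c,open(f"pics/{tag}.pkl","wb")); return c
def load(tag): return pickle.load(open(f"pics/{tag}.pkl","rb"))
E
python3 - <<'E'
from h import *
c=load("top0"); im=c["img"]
g=cv2.cvtColor(im,cv2.COLOR_RGB2HSV)
m=((g[:,:,2]>140)&(g[:,:,1]<40)).astype(np.uint8)
cs,_=cv2.findContours(m,0,2)
for k in cs:
    if cv2.contourArea(k)>60: print(cv2.minAreaRect(k), onplane(c,cv2.minAreaRect(k)[0],0.02).round(3))
print("knob",onplane(c,[309,181],.178).round(3),"rest",onplane(c,[321,217],.035).round(3))
for n,p,z in(("beaker",(357,248),.04),("dishes",(279,252),.048),("jar",(376,152),.11)):print(n,onplane(c,p,z).round(3))
cv2.imwrite("pics/topz.png",cv2.resize(im[130:270,200:460,::-1],None,fx=3,fy=3,interpolation=2))
E
```

```text
((532.9999389648438, 320.4999694824219), (27.999996185302734, 54.99999237060547), 0.0) [[ 0.044 -0.905  0.02 ]]
((163.85617065429688, 316.616455078125), (26.80242347717285, 74.90633392333984), 69.44395446777344) [[0.055 0.629 0.02 ]]
((108.0, 294.0), (8.0, 12.0), 90.0) [[0.14  0.874 0.02 ]]
((121.25000762939453, 312.25), (33.5201416015625, 69.25386810302734), 71.56504821777344) [[0.066 0.813 0.02 ]]
((150.855712890625, 276.5332336425781), (5.378713607788086, 73.37991333007812), 71.00334930419922) [[0.218 0.688 0.02 ]]
((278.5000305175781, 252.50003051757812), (18.384777069091797, 18.384777069091797), 45.0) [[0.326 0.158 0.02 ]]
((532.0, 262.5), (55.0, 28.0), 90.0) [[ 0.286 -0.904  0.02 ]]
((109.31561279296875, 258.9004821777344), (13.555882453918457, 55.878971099853516), 1.7899105548858643) [[0.287 0.873 0.02 ]]
((233.79312133789062, 217.48275756835938), (41.96714782714844, 8.541985511779785), 68.19859313964844) [[0.468 0.345 0.02 ]]
((397.269775390625, 215.70565795898438), (42.279579162597656, 8.406464576721191), 69.07550048828125) [[ 0.481 -0.329  0.02 ]]
((112.00172424316406, 201.
[... 1544 characters left out ...]
[[ 1.18  -0.833  0.02 ]]
((136.2169647216797, 55.95556640625), (22.916542053222656, 52.607154846191406), 65.89776611328125) [[1.181 0.811 0.02 ]]
((461.0, 44.5), (41.0, 52.0), 90.0) [[ 1.241 -0.628  0.02 ]]
((185.0, 41.0), (50.0, 42.0), 0.0) [[1.246 0.592 0.02 ]]
((406.5, 39.0), (48.0, 53.0), 90.0) [[ 1.258 -0.385  0.02 ]]
((351.0, 38.0), (48.0, 52.0), 90.0) [[ 1.258 -0.14   0.02 ]]
((294.9999694824219, 36.999996185302734), (47.99999237060547, 51.99999237060547), 90.0) [[1.26  0.105 0.02 ]]
((240.0, 37.5), (49.0, 54.0), 90.0) [[1.259 0.347 0.02 ]]
knob [[0.598 0.033 0.178]] rest [[ 0.472 -0.014  0.035]]
beaker [[ 0.347 -0.161  0.04 ]]
dishes [[0.328 0.154 0.048]]
jar [[ 0.728 -0.232  0.11 ]]
```

View pics/topz.png

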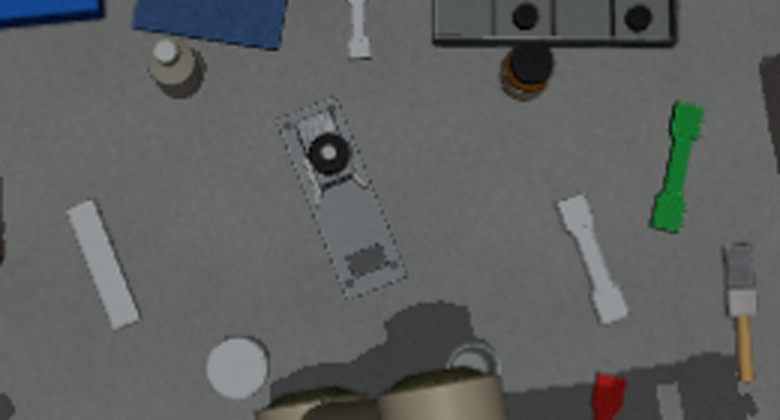

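```bash
python3 - <<'E'
from h import *
from bench import manip, readout
for nm,p in (("bar",[.47,-.33]),("clampmouth",[.52,0.0]),("out",[.4,-.05]),("knob",[.598,.033])):
  for a in (-69,111):
    for z in (.03,.2,.3):
      q=manip.inverse_kinematics([*p,z],rotdown(np.radians(a)))
      print(nm,a,z,None if q is None else np.round(q,2))
E
```

```text
bar -69 0.03 [-0.82  0.61  1.54 -0.    0.99  0.39]
bar -69 0.2 [-0.82  0.43  1.35 -0.    1.36  0.39]
bar -69 0.3 [-0.82  0.38  1.16 -0.    1.6   0.39]
bar 111 0.03 [-0.82  0.61  1.54 -0.    0.99 -2.75]
bar 111 0.2 [-0.82  0.43  1.35 -0.    1.36 -2.75]
bar 111 0.3 [-0.82  0.38  1.16 -0.    1.6  -2.75]
clampmouth -69 0.03 [-0.23  0.51  1.71 -0.    0.91  0.98]
clampmouth -69 0.2 [-0.23  0.31  1.52 -0.    1.31  0.98]
clampmouth -69 0.3 [-0.23  0.25  1.34 -0.    1.55  0.98]
clampmouth 111 0.03 [-0.23  0.51  1.71 -0.    0.91 -2.16]
clampmouth 111 0.2 [-0.23  0.31  1.52 -0.    1.31 -2.16]
clampmouth 111 0.3 [-0.23  0.25  1.34 -0.    1.55 -2.16]
out -69 0.03 [-0.42  0.31  2.05 -0.    0.78  0.79]
out -69 0.2 [-0.42  0.05  1.84 -0.    1.26  0.79]
out -69 0.3 [-0.42 -0.02  1.65 -0.    1.52  0.79]
out 111 0.03 [-0.42  0.31  2.05 -0.    0.78 -2.35]
out 111 0.2 [-0.42  0.05  1.84 -0.    1.26 -2.35]
out 111 0.3 [-0.42 -0.02  1.65 -0.    1.52 -2.35]
knob -69 0.03 [-0.14  0.66  1.46 -0.    1.03  1.06]
knob -69 0.2 [-0.14  0.48  1.27 -0.    1.39  1.06]
knob -69 0.3 [-0.14  0.44  1.07 -0.    1.62  1.06]
knob 111 0.03 [-0.14  0.66  1.46 -0.    1.03 -2.08]
knob 111 0.2 [-0.14  0.48  1.27 -0.    1.39 -2.08]
knob 111 0.3 [-0.14  0.44  1.07 -0.    1.62 -2.08]
```

```bash
python3 - <<'E'
from h import *
from bench import manip, readout
o=rotdown(np.radians(111))
manip.move_pose([.45,-.345,.22],o); snap("wrist","w1"); print(readout.get_time())
manip.move_pose([.44,-.03,.30],o); snap("wrist","w2"); print(readout.get_time(),readout.get_position())
E
```

```text
2.4
3.6833 [ 0.44019589 -0.03090742  0.29951287]
```

View pics/w1.png

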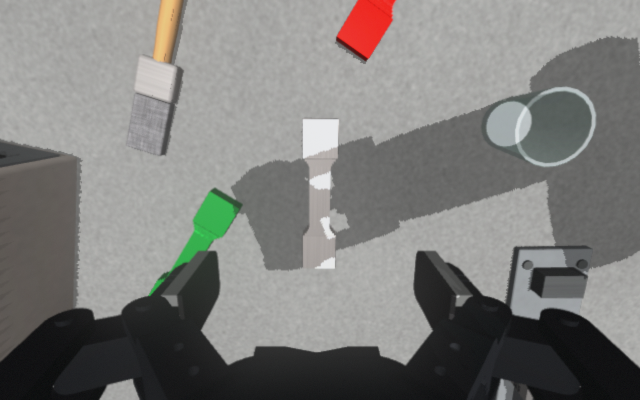

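View pics/w2.png

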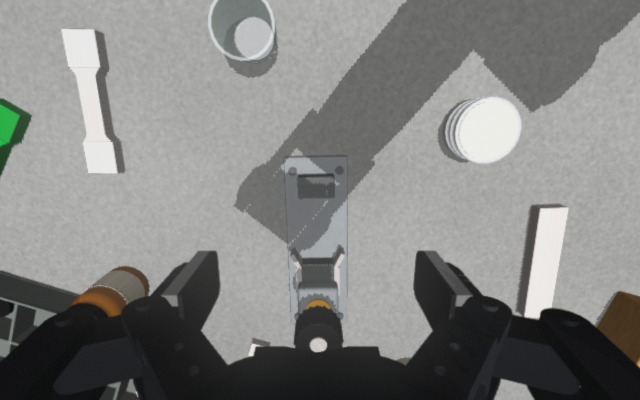

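w1: the test bar's robot-side head is at px (303–338,118), its far head at (303–335,268), partly in arm shadow. w2: the whole bar is lit at left (62,30)–(122,173); the clamp plate spans (286–347,156) downward, with the outer rest at (316,186), cheeks at (296–342,250–290) and the knob screw at (318,345). I'll zoom for corners.

```bash
python3 - <<'E'
from h import *
a=load("w2")["img"]
cv2.imwrite("pics/z1.png",cv2.resize(a[145:360,265:375,::-1],None,fx=2.75*1,fy=2.75,interpolation=0))
cv2.imwrite("pics/z2.png",cv2.resize(a[20:185,45:145,::-1],None,fx=3.5,fy=3.5,interpolation=0))
b=load("w1")["img"]
cv2.imwrite("pics/z3.png",cv2.resize(b[105:285,270:370,::-1],None,fx=3.3,fy=3.3,interpolation=0))
E
```

```text
(no output)
```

View pics/z1.png

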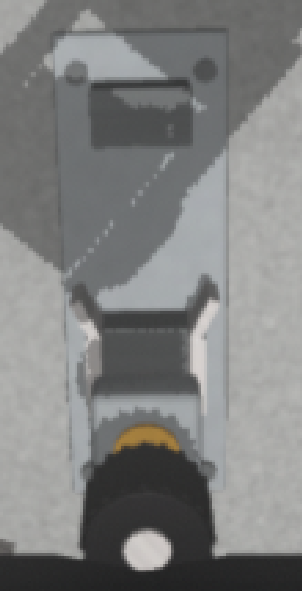

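View pics/z2.png

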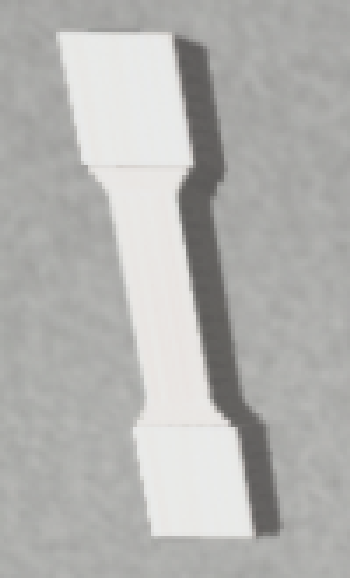

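View pics/z3.png

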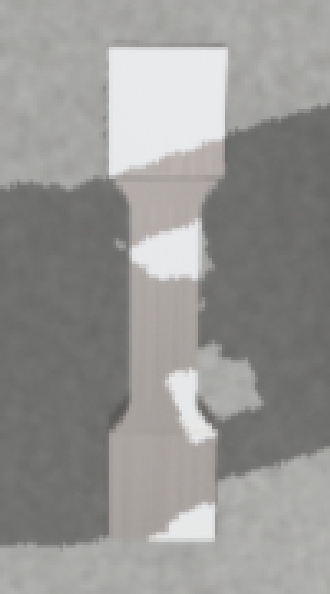

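```bash
python3 - <<'E'
from h import *
w1,w2,tp,sc=load("w1"),load("w2"),load("top0"),load("scene0")
print("cam",np.array(w1["cam_to_world"])[:3,3].round(3),np.array(w2["cam_to_world"])[:3,3].round(3))
def Z(p,s,o): return (np.array(p)+.5)/s+np.array(o)-.5
def bar(c,P):
    P=onplane(c,P,.02)[:,:2]; n=(P[0]+P[1])/2; f=(P[2]+P[3])/2; d=f-n
    print("bar",P.round(4).tolist(),"ctr",P.mean(0).round(4),"ang",np.degrees(np.arctan2(d[1],d[0])).round(2),"len",np.linalg.norm(d).round(4),"w",np.linalg.norm(P[0]-P[1]).round(4),np.linalg.norm(P[2]-P[3]).round(4))
bar(w1,Z([(108,48),(228,47),(215,542),(108,543)],3.3,(270,105)))
bar(w2,Z([(57,32),(173,33),(253,536),(152,536)],3.5,(45,20)))
o=(265,145)
P=onplane(w2,Z([(53,32),(228,31),(226,415),(75,490),(68,300)],2.75,o),.012)[:,:2]
print("plate",P.round(4).tolist())
d=P[2]-P[1];print("right edge ang",np.degrees(np.arctan2(d[1],d[0])),"w",np.linalg.norm(P[0]-P[1]))
d=P[3]-P[0];print("left edge ang",np.degrees(np.arctan2(d[1],d[0])))
d=P[1]-P[0];print("front edge ang+90",np.degrees(np.arctan2(d[1],d[0]))-90)
Q=onplane(w2,Z([(91,80),(191,80),(191,148),(91,149)],2.75,o),.035)[:,:2]
print("rest",Q.round(4).tolist(),Q.mean(0),np.linalg.norm(Q[0]-Q[1]),np.linalg.norm(Q[1]-Q[2]))
m=(P[0]+P[1])/2; print("front mid",m)
for z in(.170,.175,.179):print("knob top",onplane(w2,Z([(148,551)],2.75,o),z))
E
```

```text
cam [ 0.386 -0.369  0.387] [ 0.377 -0.055  0.467]
bar [[0.4035, -0.3788], [0.389, -0.3419], [0.5582, -0.2788], [0.5729, -0.3161]] ctr [ 0.4809 -0.3289] ang 20.37 len 0.1806 w 0.0396 0.0402
bar [[0.4031, -0.379], [0.3887, -0.3417], [0.5566, -0.2801], [0.5707, -0.3167]] ctr [ 0.4798 -0.3294] ang 20.28 len 0.1788 w 0.0399 0.0392
plate [[0.454, -0.0733], [0.4218, 0.0093], [0.6255, 0.092], [0.7029, 0.0282], [0.5904, -0.0164]]
right edge ang 22.101336937650764 w 0.08858842477782214
left edge ang 22.18378190826551
front edge ang+90 21.26587057742556
rest [[0.4656, -0.0472], [0.4481, -0.0017], [0.4801, 0.0111], [0.4984, -0.0352]] [ 0.47305607 -0.01825257] 0.048782931034446905 0.03443419012540651
front mid [ 0.43790922 -0.03197908]
knob top [[0.60534861 0.0353392  0.17      ]]
knob top [[0.60150008 0.03382171 0.175     ]]
knob top [[0.59842125 0.03260772 0.179     ]]
```

```bash
cat >> h.py <<'E'
U=np.radians(22.1); ux=np.array([np.cos(U),np.sin(U)]); uy=np.array([-ux[1],ux[0]])
front=np.array([.4379,-.0320]); axis=front+.175*ux; bed=front+.107*ux
oc=rotdown(U+np.pi/2)
E
python3 - <<'E'
from h import *
from bench import manip, readout, fingers
a=np.radians(20.3); b=np.array([.4805,-.3291])-.022*np.array([np.cos(a),np.sin(a)])
o=rotdown(a+np.pi/2)
print(manip.inverse_kinematics([*b,.004],o))
manip.move_pose([*b,.10],o); manip.servo_line([*b,.004],vel=.08,threshold=15)
print(readout.get_position(),readout.get_force()); 
fingers.clamp(60); print("open",readout.get_opening())
manip.servo_line([*b,.13],vel=.12); print(readout.get_opening(),readout.get_force())
g=bed-.102*ux
manip.move_pose([*g,.13],oc); print(readout.get_time(),readout.get_position())
snap("wrist","w3"); snap("scene","s3"); 
E
```

```text
[-8.37526325e-01  6.42361904e-01  1.57030664e+00 -4.44089210e-16
  9.28924112e-01 -2.76262449e+00]
[ 0.46011243 -0.33697537  0.00451499] [ 0.12455383 -1.15486575 -0.22588622]
open 0.0007550651098355245
-0.0024938648727673013 [ 0.21487708 -0.04490547 -0.25449559]
9.55 [ 0.44298756 -0.03097358  0.13003624]
```

View pics/w3.png

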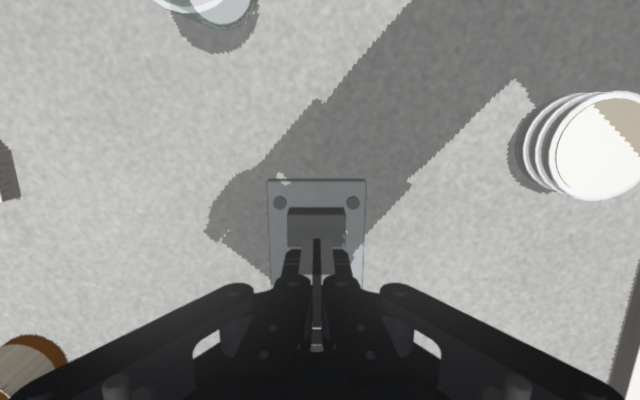

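View pics/s3.png

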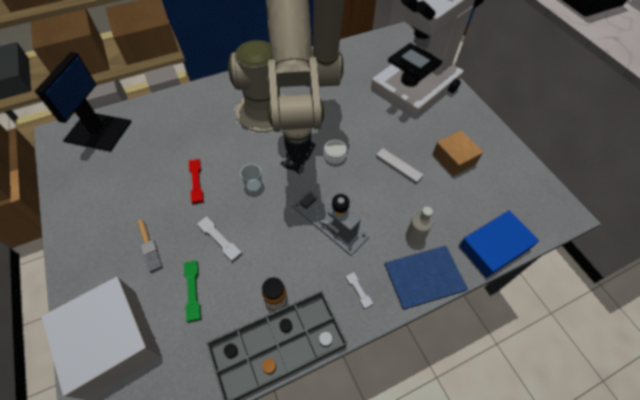

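The grip missed: opening reads 0 and w3 shows shut, empty jaws. In s3 the bar still lies at about (219,238). I'll look at it close up before retrying.

```bash
python3 - <<'E'
from h import *
from bench import manip, readout, fingers
a=np.radians(20.3); b=np.array([.4805,-.3291])-.022*np.array([np.cos(a),np.sin(a)])
o=rotdown(a+np.pi/2)
fingers.gripper_open()
manip.move_pose([*b,.16],o); snap("wrist","w4"); snap("scene","s4")
print(readout.get_time(),readout.get_opening(),readout.get_position(),readout.get_orientation(),o)
c=load("w4")
P=[[b[0],b[1],z] for z in (0,.02)]; print(proj(c,P), proj(c,[.4805,-.3291,.02]))
E
```

```text
11.7083 0.9985957400024525 [ 0.46035572 -0.33538699  0.16009101] [-5.56374369e-01  3.09185426e+00  3.50702279e-04] [ 0.55362968 -3.092426   -0.        ]
[[314.84967493 175.78430228]
 [314.77696846 179.98631817]] [[314.78049753 202.01078694]]
```

View pics/w4.png

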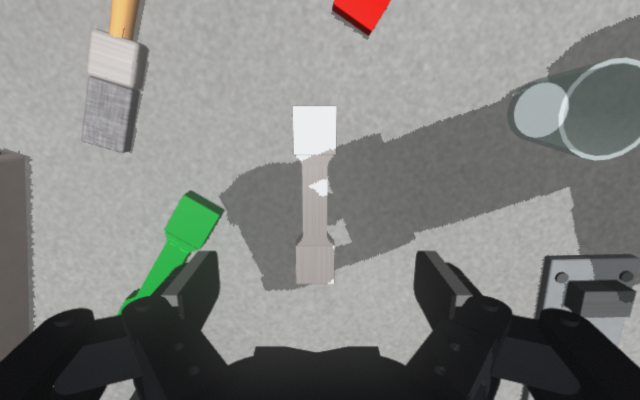

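The bar sits untouched at px (315,106–284), and the jaw direction is right. I'll go down again and check opening and picture before lifting.

```bash
python3 - <<'E'
from h import *
from bench import manip, readout, fingers
a=np.radians(20.3); b=np.array([.4805,-.3291])-.022*np.array([np.cos(a),np.sin(a)])
o=rotdown(a+np.pi/2)
r=manip.servo_line([*b,.003],vel=.15,threshold=15)
print(r,readout.get_position(),readout.get_force())
snap("wrist","w5a")
fingers.clamp(60); print("open",readout.get_opening(),readout.get_position(),readout.get_force(),readout.get_time())
snap("wrist","w5"); snap("scene","s5")
E
python3 -c "
import cv2,numpy as np
a=cv2.imread('pics/w5a.png');b=cv2.imread('pics/w5.png')
cv2.imwrite('pics/w5c.png',np.vstack([a[100:],b[100:]]))"
```

```text
False [ 0.46026364 -0.33709146  0.00384259] [ 0.69498394 -0.00365906  0.6310253 ]
open 0.0015812616122240293 [ 0.45985293 -0.33671697  0.00298849] [ 0.91617368  0.16879158 -0.34604969] 13.725
```

View pics/w5c.png

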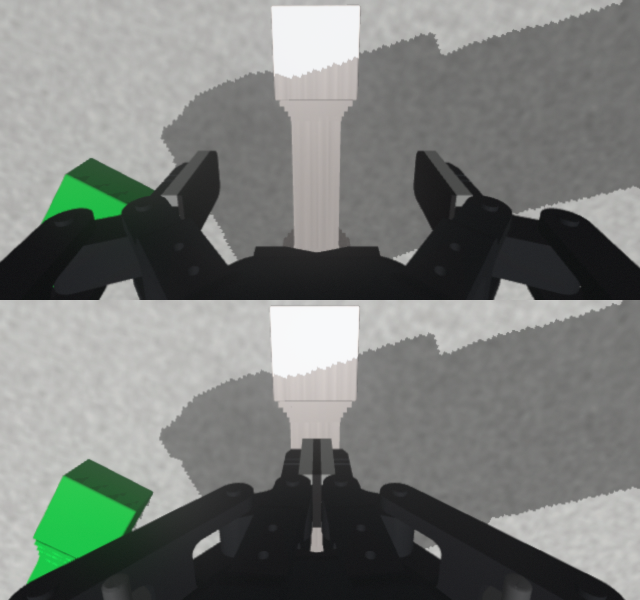

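```bash
python3 - <<'E'
from h import *
from bench import readout
c=load("w5"); p=readout.get_position(); Rm=R.from_rotvec(readout.get_orientation()).as_matrix()
T=np.linalg.inv(np.array(c["cam_to_world"]))
for s in (0,-.013,-.019,-.03,-.04,-.05,-.06):
    P=p+Rm[:,2]*s; print(s,proj(c,P)[0].round(1),"depth",(T[:3,:3]@P+T[:3,3])[2].round(4), "halfopen cols",[proj(c,P+Rm[:,1]*y+Rm[:,0]*x)[0].round(0).tolist() for y in(-.0425,.0425) for x in (-.011,.011)])
print(c["cam_to_world"][:3,3],p,Rm.round(3))
E
```

```text
0 [315.7 235.9] depth 0.1793 halfopen cols [[239.0, 254.0], [237.0, 217.0], [392.0, 254.0], [395.0, 217.0]]
-0.013 [315.6 245.5] depth 0.1668 halfopen cols [[234.0, 265.0], [231.0, 225.0], [398.0, 265.0], [401.0, 225.0]]
-0.019 [315.6 250.5] depth 0.161 halfopen cols [[231.0, 271.0], [228.0, 230.0], [401.0, 271.0], [404.0, 230.0]]
-0.03 [315.6 260.6] depth 0.1505 halfopen cols [[225.0, 282.0], [221.0, 238.0], [406.0, 282.0], [410.0, 238.0]]
-0.04 [315.5 271.1] depth 0.1408 halfopen cols [[219.0, 294.0], [214.0, 248.0], [413.0, 294.0], [417.0, 248.0]]
-0.05 [315.5 283.1] depth 0.1312 halfopen cols [[211.0, 307.0], [207.0, 258.0], [419.0, 307.0], [424.0, 258.0]]
-0.06 [315.4 297.1] depth 0.1216 halfopen cols [[203.0, 323.0], [198.0, 270.0], [428.0, 323.0], [433.0, 270.0]]
[ 0.39612539 -0.35999574  0.17024475] [ 0.45986033 -0.33674265  0.00300305] [[-0.938 -0.347 -0.   ]
 [-0.347  0.938  0.   ]
 [ 0.     0.    -1.   ]]
```

The shut tips are drawn where a point about 27 mm behind the reported TCP would be. That fits the miss: the fingertips really are about 25–30 mm higher than the TCP reading. I'll measure it by touching the bar's top lightly with the shut jaws.

```bash
python3 - <<'E'
from h import *
from bench import manip, readout, fingers
p=readout.get_position()
r=manip.servo_line([p[0],p[1],-.025],vel=.02,threshold=5)
print(r,readout.get_position(),readout.get_force(),readout.get_time())
manip.servo_line([p[0],p[1],.01],vel=.1)
print(readout.get_position(),readout.get_force())
E
```

```text
True [ 0.45989989 -0.33680365 -0.0041336 ] [-0.03354686  1.66666338  4.20765629] 14.4333
[ 0.46007371 -0.33696576  0.01024887] [ 0.07762539  0.01518355 -0.80623512]
```

Contact at reading −0.004 on a 20 mm high surface means the real shut tip is 24 mm above the reported TCP. I'll compensate by that and retry.

```bash
echo "OFF=.024  # true shut-tip z = reading + OFF" >> h.py; python3 - <<'E'
from h import *
from bench import manip, readout, fingers
a=np.radians(20.3); b=np.array([.4805,-.3291])-.022*np.array([np.cos(a),np.sin(a)])
fingers.gripper_open()
r=manip.servo_line([*b,.0035-OFF],vel=.06,threshold=12)
print(r,readout.get_position(),readout.get_force())
fingers.clamp(60); print("open",readout.get_opening(),readout.get_force(),readout.get_time())
if readout.get_opening()>.1:
    manip.servo_line([*b,.11],vel=.15); print(readout.get_opening(),readout.get_force())
    g=bed-.102*ux
    manip.move_pose([*g,.11],oc); print(readout.get_time(),readout.get_position())
    snap("wrist","w6"); snap("scene","s6")
E
```

```text
False [ 0.45993727 -0.33682104 -0.02049849] [ 1.03026041 -0.01272192 -0.02456952]
open 0.26219097484880866 [-0.41031335  0.03564766  4.18797109] 16.7583
0.2608089614522963 [-0.36706465 -0.19659501 -2.68876699]
18.95 [ 0.4430541  -0.03101756  0.11005298]
```

View pics/w6.png

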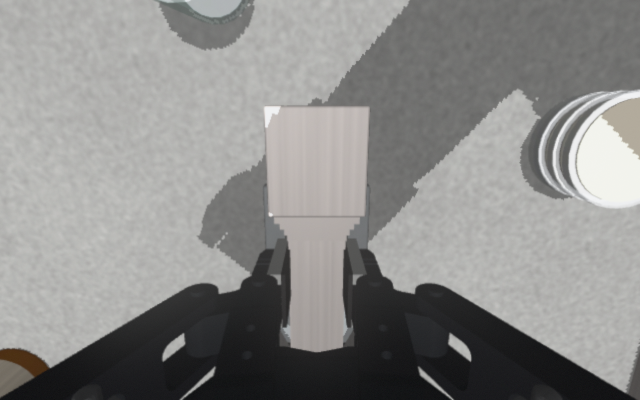

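View pics/s6.png

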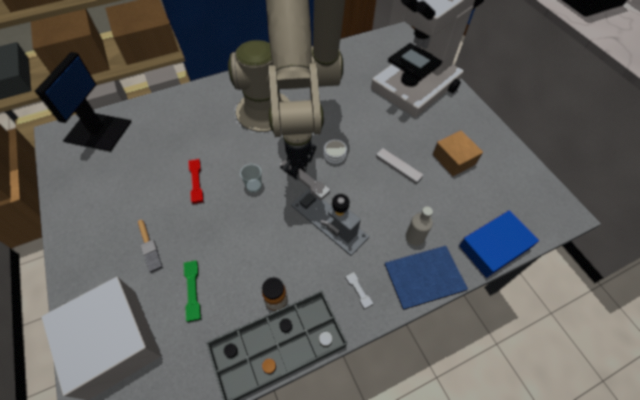

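The bar is held (opening 0.26); w6 shows its outer head squarely at px (264–369,107), jaws on the waist. I'll compute where it really is before lowering.

```bash
python3 - <<'E'
from h import *
from bench import manip, readout
c=load("w6")
P=onplane(c,[(264.5,107),(369,107),(271,215.5),(365,216)],.110+.0205+.02)[:,:2]
for q in P: print((q-bed)@ux,(q-bed)@uy)
d=P[1]-P[0]; print(np.degrees(np.arctan2(d[1],d[0]))-90)
p=readout.get_position()[:2]; print("tcp",(p-bed)@ux,(p-bed)@uy)
E
```

```text
-0.1698071477631239 -0.019936167641267964
-0.16977251027654855 0.018986733807647666
-0.12722229562100235 -0.019166897256107214
-0.12697634572233102 0.019198730655601827
22.049012504311023
tcp -0.10201634754357189 -0.0011046110588873225
```

```bash
python3 - <<'E'
from h import *
from bench import manip, readout, fingers
def P(s,z,l=.0007): q=bed+s*ux+l*uy; return [*q,z]
r=manip.servo_line(P(-.102,.0175),vel=.08,threshold=10); print(r,readout.get_position(),readout.get_force())
if not r:
    r=manip.servo_line(P(-.022,.0175),vel=.05,threshold=10)
    p=readout.get_position(); print(r,(p[:2]-bed)@ux,(p[:2]-bed)@uy,p[2],readout.get_force(),readout.get_time())
snap("wrist","w7"); snap("scene","s7"); snap("top","t7")
E
python3 -c "
import cv2,numpy as np
a=cv2.imread('pics/w7.png');b=cv2.imread('pics/s7.png');b=cv2.resize(b[150:270,260:420],None,fx=3,fy=3);
c=cv2.imread('pics/t7.png');c=cv2.resize(c[140:260,260:360],None,fx=3,fy=3)
cv2.imwrite('pics/c7.png',np.hstack([b,c]))"
```

```text
False [ 0.44255386 -0.02956329  0.01786674] [-0.15498552  0.52802514 -2.99971192]
False -0.02215756576870818 0.0006990409039713519 0.017511568777579457 [ 0.85111365  0.10579107 -2.06086992] 22.1083
```

View pics/w7.png

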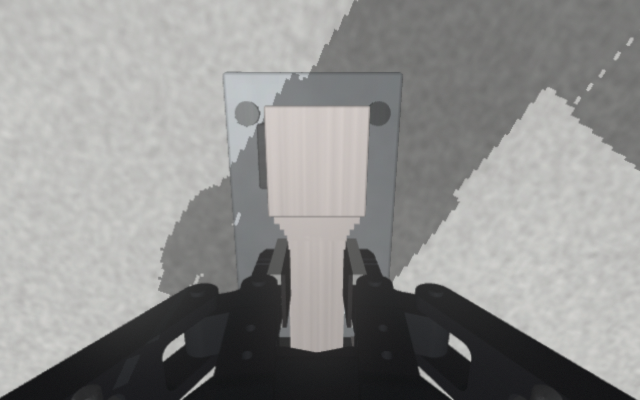

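View pics/c7.png

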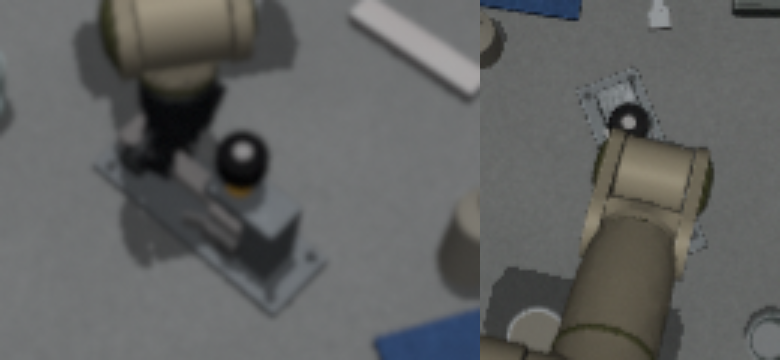

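The bar slid in without contact; w7 shows the plate front at row 73 (224–402) and the bar's outer end at row 107 (265–368). Measure the relation, lower, release.

```bash
python3 - <<'E'
from h import *
c=load("w7")
a=onplane(c,[(223.5,73),(402.5,73)],.012)[:,:2]; b=onplane(c,[(264.5,107),(369,107)],.058)[:,:2]
for q in (*a,*b,a.mean(0),b.mean(0)): print(((q-bed)@ux).round(4),((q-bed)@uy).round(4))
from bench import manip, readout, fingers
def P(s,z,l=.0007): q=bed+s*ux+l*uy; return [*q,z]
r=manip.servo_line(P(-.022,.0135),vel=.02,threshold=6); print(r,readout.get_position(),readout.get_force())
fingers.gripper_open(); print(readout.get_opening(),readout.get_force())
manip.servo_line(P(-.022,.13),vel=.15)
manip.move_pose(P(-.08,.20,0),oc)
snap("wrist","w8"); snap("scene","s8"); print(readout.get_time())
E
```

```text
-0.1062 -0.0448
-0.1062 0.0436
-0.0901 -0.0183
-0.0901 0.0206
-0.1062 -0.0006
-0.0901 0.0012
True [5.16675513e-01 5.14769354e-04 1.49277704e-02] [-1.20830638 -0.69265515  5.28408078]
0.9981705995320511 [ 0.18096934  0.02572482 -0.2777707 ]
24.6
```

View pics/w8.png

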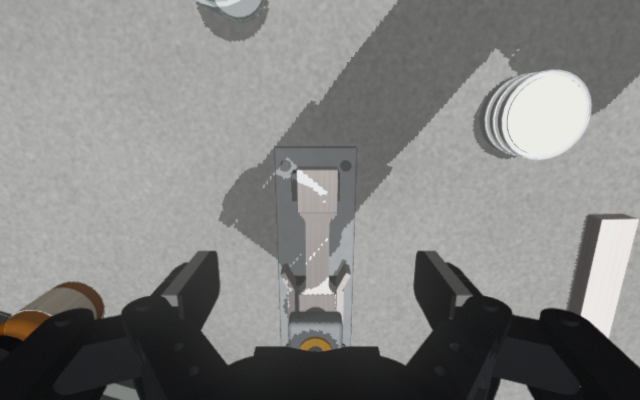

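The bar lies along the clamp with its outer head on the rest, px (297–338,170–213), and the other head between the cheeks. By w7 its centre is within about 1 mm along and 1–2 mm across. Now the knob, first stroke.

```bash
cat >> h.py <<'E'
KX=np.array([.600,.0337])
def kq(z,j6):
    "joints over knob axis, tool down, TCP reading z"
    from bench import manip
    q=manip.inverse_kinematics([*KX,z],oc)
    q=np.array(q); assert abs(q[3])<.02; q[5]=j6; return q
E
python3 - <<'E'
from h import *
from bench import manip, readout, fingers
p=readout.get_position()
manip.servo_line([p[0],p[1],.23],vel=.2)
manip.move_joints(kq(.23,-2.6))
snap("wrist","w9"); snap("scene","s9")
manip.servo_line([*KX,.122],vel=.1,threshold=10)
print(readout.get_position(),readout.get_time())
fingers.clamp(40); print(readout.get_opening(),readout.get_force(),readout.get_ft_torque(),readout.get_position())
snap("wrist","w10"); snap("scene","s10")
E
```

```text
[0.60034765 0.03368095 0.12270796] 26.875
0.5756814551960839 [ 2.72555338 -3.68870248  4.81017366] [-0.51416885 -0.4688294  -0.00806951] [0.60083176 0.03318838 0.12284431]
```

View pics/w10.png

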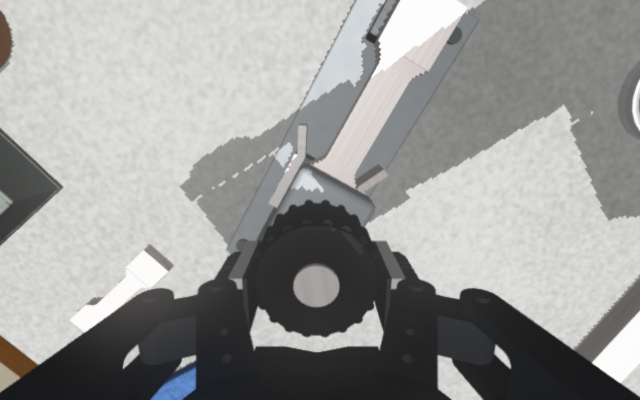

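View pics/w9.png

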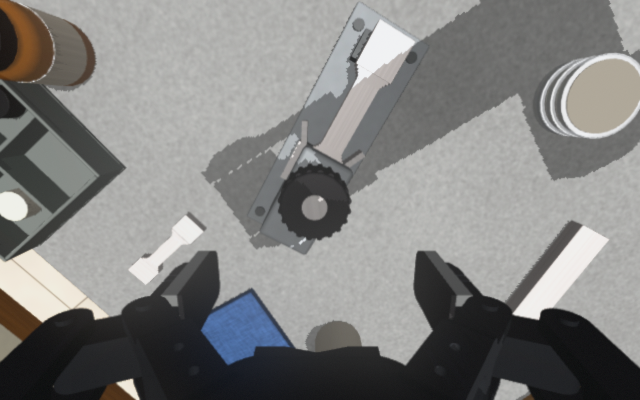

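w10 shows the knob centred between the pads at px (316,285). I check its position from w9, then turn.

```bash
python3 - <<'E'
from h import *
from bench import manip, readout, fingers
c=load("w9"); print(onplane(c,[(314.5,207)],.177))
zs=.122
for j in (-1.5,-.4,.7,1.7,2.7):
    manip.move_joints(kq(zs-.002*(j+2.6),j))
    print(j,readout.get_time(),readout.get_force().round(1),readout.get_ft_torque().round(2),readout.get_joint_positions()[5],readout.get_opening().__round__(3))
snap("wrist","w11")
E
```

```text
[[0.5998272  0.03254389 0.177     ]]
-1.5 28.4333 [ 5.1 -8.5  3.9] [-1.27 -0.75 -0.08] -1.4998068423249022 0.575
-0.4 29.4583 [ -0.4 -11.3   6.2] [-1.83 -0.01 -0.11] -0.39977018700609107 0.575
0.7 30.4833 [ -5.1 -11.2   9.7] [-1.64  0.75 -0.11] 0.7002466500789845 0.574
1.7 31.425 [-5.4 -6.1  9.8] [-1.04  0.93 -0.08] 1.7002297098903387 0.573
2.7 32.3667 [-1.6 -3.   8.2] [-0.49  0.26 -0.09] 2.7002497261860894 0.572
```

View pics/w11.png

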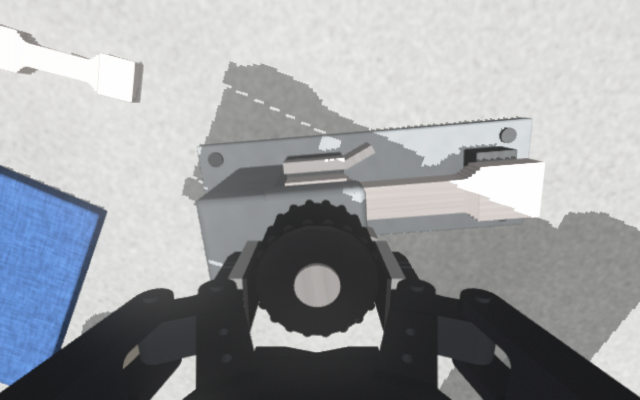

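```bash
sed -i 's/KX=.*/KX=np.array([.600,.0327])/' h.py; python3 - <<'E'
from h import *
from bench import manip, readout, fingers
z0=.122-.0106
fingers.gripper_open(); print(readout.get_force().round(1),readout.get_ft_torque().round(2))
manip.move_joints(kq(z0,0)); manip.move_joints(kq(z0,-2.7))
b=readout.get_ft_torque(); print("open",b.round(2),readout.get_force().round(1))
fingers.clamp(50); print(readout.get_time(),readout.get_opening(),readout.get_force().round(1),readout.get_ft_torque().round(2))
j=-2.7
while j<2.6:
    j=j+.35
    manip.move_joints(kq(z0-.002*(j+2.7),j))
    t=readout.get_ft_torque()
    print(round(j,2),round(readout.get_time(),2),readout.get_force().round(1),t.round(3),round(float(readout.get_joint_positions()[5]),3))
    if abs(t[2])>.5: break
snap("wrist","w12")
E
```

```text
[ 0.1  0.3 -0.2] [0.   0.02 0.01]
open [-0.   -0.   -0.01] [-0.   0.2 -0.4]
37.9083 0.5686700640238594 [ 0.8 -1.3  3.7] [-0.22 -0.08  0.03]
-2.35 38.33 [ 0.7 -1.5  4. ] [-0.33  -0.031 -0.102] -2.353
-2.0 38.76 [ 0.3 -2.6  4.2] [-0.442 -0.158 -0.08 ] -2.003
-1.65 39.18 [ 1.2 -1.7  4.8] [-0.522 -0.129 -0.049] -1.653
-1.3 39.61 [ 1.2 -3.2  6.3] [-0.572 -0.049 -0.101] -1.303
-0.95 40.03 [-1.6 -1.2  7.3] [-0.205  0.431  0.405] -0.954
-0.6 40.46 [-0.6 -3.1  6.8] [-0.549  0.178  0.966] -0.605
```

View pics/w12.png

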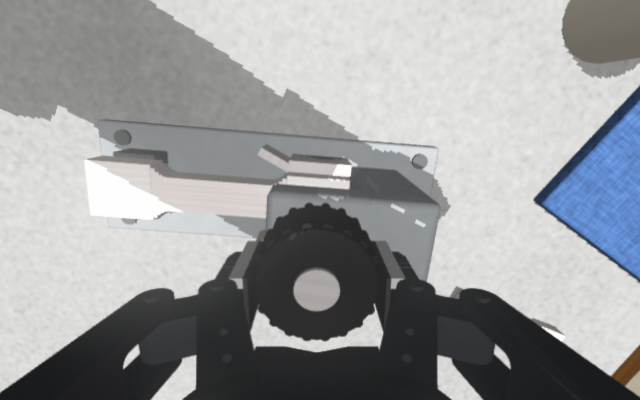

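Torque rose from about 0.1 to 0.97 N·m within 0.5 rad after 1.6 rad of the second stroke, like an end stop. I'll check the knob's height: release, look, compare with earlier pictures.

```bash
python3 - <<'E'
from h import *
from bench import manip, readout, fingers
print(readout.get_position())
fingers.gripper_open()
manip.servo_line([*KX,.23],vel=.15); manip.move_joints(kq(.23,-2.6)); snap("wrist","w13"); snap("scene","s13"); print(readout.get_time())
for t in ("w9","w10","w11","w12","w13"):
    c=load(t); g=c["img"].astype(int)
    # bright disc inside knob: brightness mask near centre
    hsv=cv2.cvtColor(c["img"],cv2.COLOR_RGB2HSV)
    y0,y1,x0,x1=((265,320,285,350) if t in("w10","w11","w12") else (185,240,290,340))
    m=np.zeros(g.shape[:2],np.uint8); m[y0:y1,x0:x1]=(hsv[y0:y1,x0:x1,2]>90)
    k=max(cv2.findContours(m,0,1)[0],key=cv2.contourArea); (u,v),r=cv2.minEnclosingCircle(k)
    o,d=ray(c,[(u,v)]); d=d[0]; s=((KX-o[:2])@d[:2])/(d[:2]@d[:2]); P=o+s*d
    print(t,round(u,1),round(v,1),round(r,2),"miss",np.linalg.norm(P[:2]-KX).round(4),"z",P[2].round(4), "z from cam", o[2].round(4))
E
```

```text
[0.60017579 0.03230777 0.10782346]
43.775
w9 314.1 207.3 12.98 miss 0.0003 z 0.1769 z from cam 0.3958
w10 315.9 286.0 23.27 miss 0.0003 z 0.1767 z from cam 0.29
w11 316.8 285.5 23.24 miss 0.0004 z 0.1652 z from cam 0.2795
w12 316.2 290.0 23.37 miss 0.0004 z 0.1624 z from cam 0.275
w13 314.5 230.5 25.93 miss 0.0009 z 0.222 z from cam 0.3971
```

View pics/w13.png

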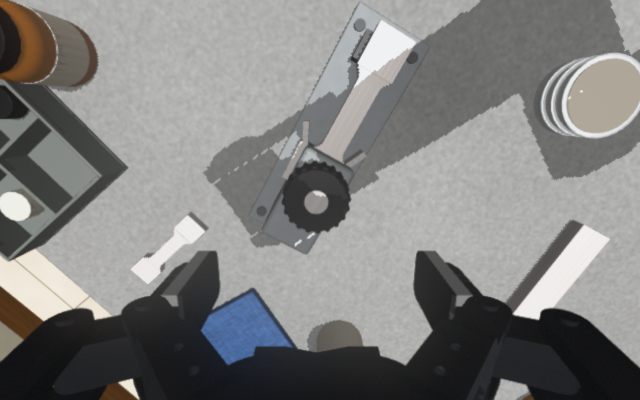

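The knob sank 14.4 mm overall (about 7.2 rad), consistent with the turning. w13 shows the bar unchanged; my automatic disc pick in w13 was wrong (the blob it took was not the disc at (316,202)). The absolute angle is uncertain by about 1 rad, so I regrip and test whether it really will go no further.

```bash
python3 - <<'E'
from h import *
from bench import manip, readout, fingers
c=load("w13"); o,d=ray(c,[(316.3,202)]); d=d[0]; s=((KX-o[:2])@d[:2])/(d[:2]@d[:2]); print("w13 z",(o+s*d)[2])
z0=.1075
manip.servo_line([*KX,z0],vel=.15,threshold=10)
fingers.clamp(80); print(readout.get_time(),readout.get_opening(),readout.get_force().round(1),readout.get_ft_torque().round(3))
j=-2.6
while j<2.5:
    j=j+.2
    manip.move_joints(kq(z0-.001*(j+2.6),j))
    t=readout.get_ft_torque()
    print(round(j,2),round(readout.get_time(),2),readout.get_force().round(1),t.round(3),round(float(readout.get_joint_positions()[5]),3))
    if abs(t[2])>1.0: break
snap("wrist","w14")
E
```

```text
w13 z 0.16354509751614685
45.1833 0.5630311578388126 [-1.1 -0.2  6. ] [-0.071  0.246  0.063]
-2.4 45.49 [-1.5 -1.1  7.3] [-0.217  0.283  0.331] -2.401
-2.2 45.8 [-6.7 -3.8  9.5] [-0.648  1.107  0.972] -2.202
-2.0 46.11 [-1.8 -1.6  8. ] [-0.317  0.033  1.195] -2.002
```

View pics/w14.png

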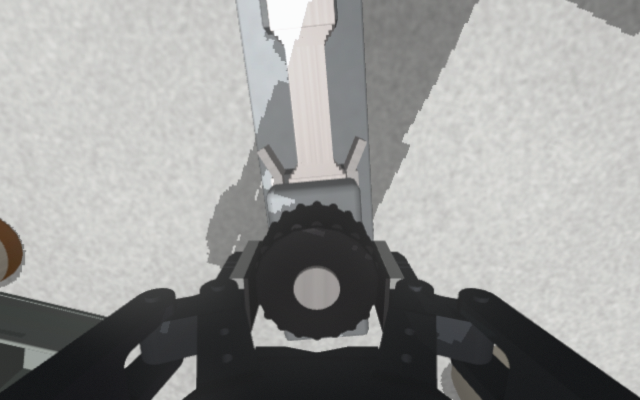

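It resists at once (0.33 → 1.2 N·m against 0.1 N·m free), from a different wrist angle. I release, retreat and do a last check, including knob height triangulated from several views.

```bash
python3 - <<'E'
from h import *
from bench import manip, readout, fingers
fingers.gripper_open()
manip.servo_line([*KX,.23],vel=.15)
p=bed-.08*ux
manip.move_pose([*p,.23],oc); snap("wrist","w15"); snap("scene","s15"); print(readout.get_time(),readout.get_force().round(2))
A=np.zeros((3,3)); b=np.zeros(3)
for t,uv in (("w12",(316.2,290)),("w13",(316.3,202)),("w14",(317,289))):
    o,d=ray(load(t),[uv]); d=d[0]/np.linalg.norm(d[0]); M=np.eye(3)-np.outer(d,d); A+=M; b+=M@o
print("knob top",np.linalg.solve(A,b))
a=cv2.imread("pics/s15.png")[140:270,250:440]; cv2.imwrite("pics/c15.png",cv2.resize(a,None,fx=4,fy=4))
E
```

```text
48.325 [ 1.14  0.28 -0.37]
knob top [0.6001877  0.03299985 0.16271967]
```

View pics/w15.png

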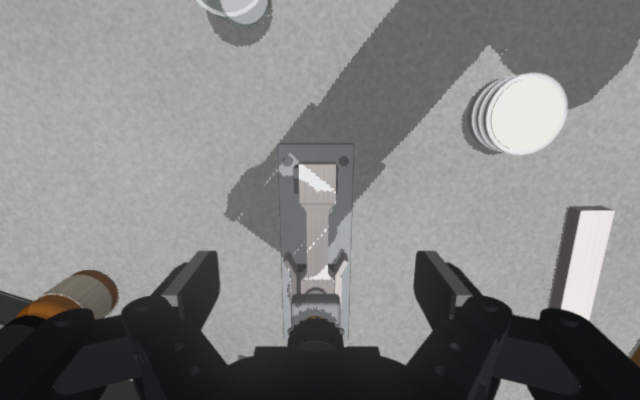

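View pics/c15.png

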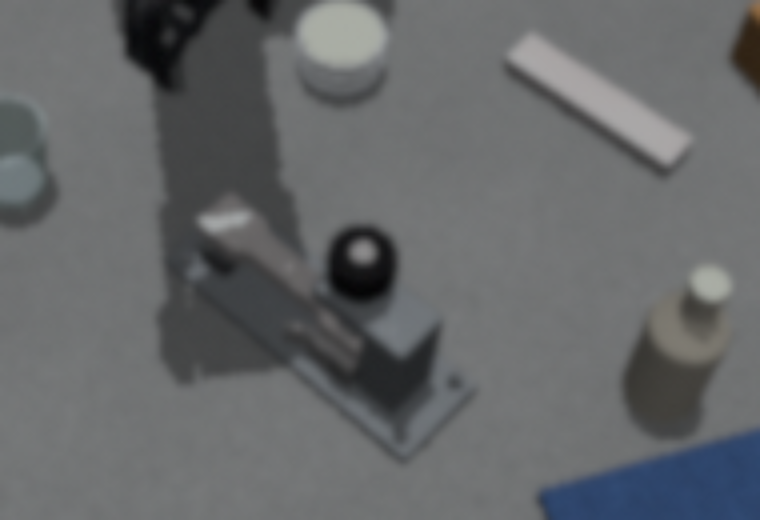

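```bash
python3 - <<'E'
from h import *
c=load("w15")
b=onplane(c,[(299,164),(336,164)],.055)[:,:2]; print("bar outer end along/across",[(((q-bed)@ux).round(4),((q-bed)@uy).round(4)) for q in b])
from bench import manip
manip.job_done()
E
```

```text
bar outer end along/across [(np.float64(-0.0901), np.float64(-0.018)), (np.float64(-0.0901), np.float64(0.021))]
the job is handed in; nothing more can be done
```

The test bar is clamped and the job is handed in, at about 48 s of the 72 s; no verdict was reported.

**What I did**
- **First grasp:** it closed on nothing. The real fingertips are about 24 mm above the reported tool point. I measured this by touching the bar's top and corrected for it.
- **Placing the bar:** I gripped it by the waist and slid it in from the mouth without contact. I then set it down on the rests and let go of it before touching the knob.
- **Tightening:** I turned the knob clockwise 5.3 rad, then about 1.5 rad more after regripping. There the torque rose from about 0.1 to about 1 N·m. A third grip at another wrist angle met the same resistance at once, up to 1.2 N·m. I took that as the end stop, then let go and backed away.

**Last checks**
- **Bar position:** its outer end measured 90.1 mm from the bed centre, where 90 mm is exact. It sits about 1.5 mm off to one side and lies flat between the cheeks.
- **Bystanders:** those still in the last pictures showed no shift. I did not measure them, and the last pictures I viewed did not cover the short bar, brush and wipes box.

**What disagreed**
- **Knob height:** the knob top triangulated to 162.7 mm, against about 160 mm expected at the end stop. The starting height is high by about the same amount (about 3 mm) if the torque rise was the end stop, so I put it down to calibration or a raised centre disc. If there is no such offset, the knob would be at only about 8.1 rad.
- **Torque sign:** during free turning the vertical torque read about −0.1 N·m, opposite to the sign I expected.
- **Pad force:** I could not measure it directly. I infer it from the end stop.

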